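# Wind up the clamping jig with its star wheel

## Task

Clamp the heat sink in the jig: take the rod tool from its stand and, reaching through the narrow slot in the housing's cover, use the rod to push the star wheel round one tooth at a time in the direction of the chevron until the jaw's sprung pad bears on the heat sink and is pressed roughly half way in, not bottomed. Then hang the tool upright in its stand again. Keep the gripper off the wheel, jaw and heat sink, and leave the other things on the bench where they are.

Things in the scene. Friction and masses are not known exactly. Their poses are not given: they have to be found in the camera images.
- jig: Clamping jig, fixed to the bench: base plate 104 x 156 mm with a grey housing (84 along x, 36 along y, 76 mm high) at its +y end; towards -y follow a sliding steel jaw with a sprung pad, the heat sink on the bed (20 mm above the bench) and a fixed anvil, its face at y = -102 mm. Origin on the bench under the middle of housing and slot; z up. Nothing on it is higher than the cover.
- slot (a point): Centre of the access slot at the top face of the housing's cover, 76 mm above the bench, axes as the jig's. The slot is 40 mm long along x and 16 mm wide along y; the cover is 4 mm thick. A raised steel chevron at the slot's +x end points along +x, the working direction.
- star_wheel (a joint): Steel star wheel under the slot, 8 radial teeth 0.785 rad apart. Rad: a tooth points straight up at 0 (and every 0.785); grows as the upper teeth are pushed to the slot's +x, which closes the jaw 3 mm per tooth; pushed to -x it opens again. Range 0 to 5.2, starts at 0 to 1.55. It stays where it is left; turning takes 2 to 4 N at the teeth.
- wheel_axle (a point): Centre of the star wheel, 38 mm above the bench, below the slot's centre. Its axle lies along the jig's y. Hub radius 20 mm; flat teeth 5 mm thick, 16 mm wide along y, reach to radius 32 mm, so the top one ends 6 mm below the cover's top face. A rod put about 15 mm below the cover's top between two teeth can push one on by up to a tooth before the slot's end stops it.
- pad (a joint): Sprung pad on two pins ahead of the jaw: a dark plate 46 mm along x, 26 mm high. m: 0 = fully out, 8 mm clear of the jaw; grows as it is pressed back towards the jaw; 0.008 = bottomed. Spring about 0.8 N per mm. Once it bears on the heat sink it is pressed in by 3 mm for each further tooth. The gap between jaw and pad is seen from above.
- pad_face (a point): Centre of the pad's face, which looks to the jig's -y, 35 mm above the bench; it travels with the jaw and starts 3 to 9 mm short of clamping the heat sink.
- sink_center (a point): Centre of the loose finned aluminium heat sink, 45 x 45 x 24 mm, lying on the jig's bed between anvil (within 2 mm of it at the start) and pad; 32 mm above the bench.
- tool_grip (a point): Centre of the handle of the loose adjuster tool (70 g), which hangs upright in its stand. Handle black, 24 x 24 mm (sides along this point's x and y, about parallel to the stand's), 45 mm high; below it a square steel flange 30 x 30 x 5 mm and a round steel rod of 7 mm diameter, 42 mm long, ending 69.5 mm below this point. z up along the tool.
- tool_flange (a point): Underside of the tool's flange on the tool's axis: 27.5 mm below tool_grip, 42 mm above the rod's tip.
- adjuster_tool: The whole adjuster tool; origin at the rod's tip, z along the rod towards the handle.
- stand_seat (a point): Seat of the fixed tool stand, on top of its fork, 60 mm above the bench: here the middle of the flange's underside rests. Two prongs leave a notch 13 mm wide, open to this point's -x, closed 7 mm behind the seat; lips 3 mm high at the prong ends. The tool lifts straight up out of it and is let down into it from above; 52 mm are free below for the rod.
- flux_bottle: Small amber bottle, 34 mm diameter, 72 mm high, a loose bystander; origin under its base.
- relay_yellow: Yellow relay block, 28 x 50 x 26 mm, a loose bystander; origin under its base.
- terminal_block: Green terminal block, 20 x 40 x 18 mm, a loose bystander; origin under its base.
Mind the look-alikes: they are no part of the job. What is shaped like the adjuster_tool but pink or turquoise is not meant.

How it is judged (in metres and radians):
On the way, in this order (a step that is already met when the one before it is completed fails the run):
1. the tool, lifted from its stand, pushes the star wheel (contact force between adjuster_tool and star_wheel above 0.5 N and horizontal distance between tool_flange and stand_seat above 0.1 m), for 0.05 s.
2. the pad bears on the heat sink and is pressed in by more than 1.5 mm (value of joint pad above 0.0015 m), for 0.2 s.
At the end, for the whole second after the job is handed in: The pad presses on the heat sink and is pushed in by 1.5 to 7 mm, the heat sink lies flat on the jig's bed (no more than about 6 mm raised), and the tool hangs at rest in its stand, its flange within 10 mm of the seat and upright within 0.15 rad (value of joint pad between 0.0015 and 0.007 m and contact force between pad and heat_sink above 0.5 N and distance between tool_flange and stand_seat below 0.01 m and angle between adjuster_tool's own z axis and vertical below 0.15 rad and linear speed of each of adjuster_tool, heat_sink below 0.02 m/s and z of sink_center in the frame of slot below -0.038 m); the robot touches nothing.
It fails at once if the gripper pushes the wheel, the jaw or its pad, or the heat sink (contact force between the fingers and star_wheel above 2 N or contact force between the fingers and jaw above 2 N or contact force between the fingers and heat_sink above 2 N).
It fails at once if the pad is bottomed (value of joint pad above 0.0079 m).
It fails at once if the amber bottle is moved by more than 30 mm (distance of flux_bottle from where it was at the start of the episode above 0.03 m).
It fails at once if the yellow relay block is moved by more than 30 mm (distance of relay_yellow from where it was at the start of the episode above 0.03 m).
It fails at once if the green terminal block is moved by more than 30 mm (distance of terminal_block from where it was at the start of the episode above 0.03 m).
It also fails if it takes over 61 s, if anything falls off the work surface, if the arm or the gripper's body presses on something with over 40 N, if the wrist force passes 120 N, or if a joint passes its speed limit or range.

## Robot

A 6-joint arm with a two-finger parallel gripper is mounted at the origin on a cart in front of the work surface, level with it; the furniture and walls round the work are solid. World frame = base frame: x ahead of the robot, y to its left, z up, the work surface at z = 0. Lengths are in mm, angles in rad, forces in N, time in s.
With the tool pointing down it reaches from about 300 to 775 mm from the base axis. Payload 14.6 kg.
Tool frame: the origin (TCP) lies at the very end of the fingers, on their centre line; the grasp point (between the pads) lies 19 mm behind it; z points along the fingers, y is the line along which they close (so a half turn about z gives the same grasp; the last joint's range is limited). The gripper opens to 94 mm and grips with 3 to 60 N. Pads are 16 mm wide; open, the fingers measure 119 mm over their backs; the gripper's body (75 mm by 177 mm) begins 78 mm behind the grasp point.
Start: joints at [1.109, 0.3, 1.521, -0, 1.321, -0.067], TCP at [211.539, 507.681, 205.446] pointing down, gripper open.
Joint ranges: [-3.03, 3.03], [-0.79, 2.21], [0.23, 2.52], [-1.04, 4.18], [0, 3.07], [-2.55, 2.55]. Speed limits (rad/s): [2.22, 2.22, 2.57, 3.14, 3.14, 3.14].

## Interface

Orientations are given as [roll, pitch, yaw] about the fixed x, y, z axes, in that order (R = Rz(yaw) Ry(pitch) Rx(roll)).
In Python, from cell import manip, eyes, ticket gives the robot as it stands. The module is installed in compiled form; this text tells all that it offers.
- The arm moves only by the tool arm_command, never from a script. Its argument "plan" is a list of rows, each a list of 5 numbers: the opening, from -1 (shut) to 1 (fully open), then the shift along the tool's x, y, z in m, then the turn about the tool's z in rad. In form: [[jaw, dx, dy, dz, roll], ...]. A call has 1 to 20 rows; each row shifts and turns the commanded pose from where the row before left it, along the tool's axes as they then stand; what a row does not reach is not made up. A row lasts 1/8 s, in which the tool goes at most 62.5 mm and 10.7 degrees, less where a joint would pass 70% of its speed; a pose out of reach is approached as far as the arm can. A call is refused whole if a number of a shift passes 0.0625 or a number of a turn 0.188, either way. A call with a gripper value outside its range is refused whole. The fingers move at their own pace and stop on an object; "newtons" is the grip in N (left out, the last holds). Time passes only in rows, so rows that do not move let the fingers close. It gives the time, the measured TCP pose, the force, the opening and the grip force at its end, in the units of the state.
- manip.read_state(): the state, without advancing time (a new reading comes with each control period).
- eyes.camera(name): name is "scene" or "top"; returns a dict with "img" (420x560x3 uint8, blue, green, red), "z_map" (420x560 float32, mm along the optical axis (not along the pixel's ray), 0 where there is no reading), "fx", "fy", "cx", "cy" (pixels), "eye" and "orientation" of the camera in the world. Camera axes: x right, y down, z forward; pixel columns grow to the right and rows downward; lengths in mm; the calibration is good to about 2 mm. A picture is of the moment at which its call begins.
- ticket.sign_off(): hands the job in; it is judged then, once.
The state is a dict: "clock": time; "joints": joint angles; "qd": joint speeds; "effort": joint torques, N m; "eef_pos": TCP position; "eef_rot": TCP orientation; "wrist_force": force on the tool from outside, world axes, zero at the start; "moment": the same for the moment, N m; "finger_gap": finger opening in mm; "finger_force": force on a finger pad.
Only numpy, scipy, OpenCV 4.12 (cv2) and the standard library are available. Lean on these libraries where they do the work, as an engineer would, in place of code of your own. Each camera call takes 0.05 s, during which the arm holds its last target. There are 200 camera calls.

## Working session

There is one attempt and no reset: what is moved stays moved. The work goes in short steps, Python scripts to look and compute and a tool call to move; the robot and the scene stay as the last step left them, time stands still between calls to the robot, and variables do not carry over. Pictures are saved under pics/ and viewed, at most 10 in all, crops included, and the job is handed in when it is done.

Besides the shell and the picture viewer there is one more tool, called after "Request:" as a command line: name --pt "numbers of a row" for each row, then --argument value for the rest. arm_command: Moves the arm, as the interface text tells. Its arguments: {"type":"object","properties":{"plan":{"type":"array"},"newtons":{"type":"number"}},"required":["plan"]}

```bash
mkdir -p pics; cat > h.py <<'E'
import numpy as np, cv2
from cell import manip, eyes, ticket
from scipy.spatial.transform import Rotation as R
def cam(n): 
    c=eyes.camera(n)
    o=np.array(c["orientation"],float)
    c["R"]=o if o.shape==(3,3) else R.from_euler("xyz",o).as_matrix()
    c["eye"]=np.array(c["eye"],float); return c
def ray(c,u,v,z):
    d=c["R"]@np.array([(u-c["cx"])/c["fx"],(v-c["cy"])/c["fy"],1]); return c["eye"]+d*(z-c["eye"][2])/d[2]
def pts(c):
    v,u=np.mgrid[0:420,0:560]; z=c["z_map"]
    P=np.stack([(u-c["cx"])/c["fx"]*z,(v-c["cy"])/c["fy"]*z,z],-1)@c["R"].T+c["eye"]; P[z==0]=np.nan
    return P
def proj(c,p):
    q=c["R"].T@(np.array(p)-c["eye"]); return q[0]/q[2]*c["fx"]+c["cx"],q[1]/q[2]*c["fy"]+c["cy"]
E
python3 - <<'E'
from h import *
print(manip.read_state())
for n in("scene","top"):
    c=cam(n); cv2.imwrite(f"pics/{n}0.png",c["img"]); print(n,c["eye"],c["orientation"],c["fx"],c["cx"],c["cy"])
E
```

```text
{'clock': 0.0, 'joints': array([ 1.10939534e+00,  3.00495190e-01,  1.52158684e+00,  1.56048674e-05,
        1.32072213e+00, -6.65841336e-02]), 'qd': array([-3.73935636e-04, -2.59627737e-05,  1.75139501e-03,  1.66167022e-04,
       -2.03924843e-03,  1.19898732e-03]), 'effort': array([-7.10666809e-04, -5.31784666e+01, -3.52735770e+01,  7.07986252e-02,
        2.43898766e-02, -5.03134046e-06]), 'eef_pos': array([211.42116649, 507.44685061, 204.87069122]), 'eef_rot': array([-3.14038484e+00, -9.56886143e-05,  2.74677187e+00]), 'wrist_force': array([0.99292595, 0.01256886, 0.06419865]), 'moment': array([ 0.03462631, -0.00088725, -0.00921455]), 'finger_force': 0.0, 'finger_gap': 94.0510756294563}
scene [252.61444539 508.39821157 683.82937177] [-2.30744176e+00 -8.88980151e-04 -2.61946678e+00] 395.60906131767257 279.03393045587626 214.12702448352985
top [ 474.4136589   -59.50478501 1133.96494438] [-3.05159494 -0.01364061 -1.59337548] 539.5930947639677 279.65689204863685 213.51494732683494
```

View pics/scene0.png

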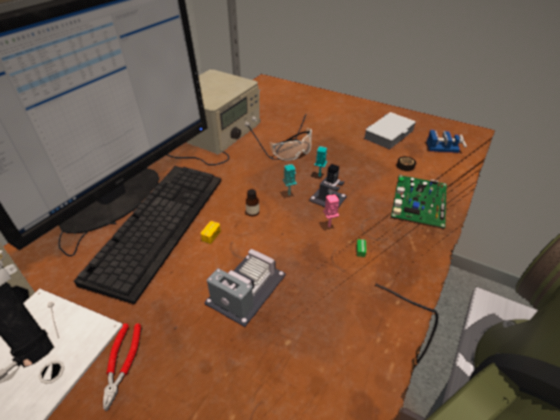

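View pics/top0.png

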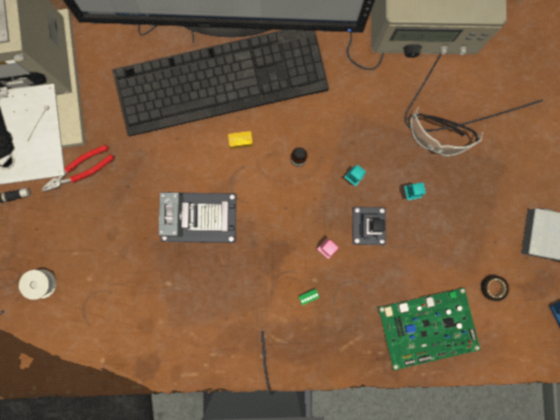

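The scene picture shows the jig with its housing at (235,285), the stand and black tool at (330,185), the look-alikes in pink at (332,210) and turquoise at (290,180) and (322,160).

In the top picture the candidates for the tool are:
- black on the stand plate at (375,225)
- turquoise at (355,175)
- turquoise at (414,191)
- pink at (328,248)

I choose the black one on the stand and will check it in one crop. The jig's housing is at (170,215).

```bash
python3 - <<'E'
from h import *
c=cam("top"); s=cam("scene"); im=c["img"]
a=cv2.resize(im[180:255,150:245],None,fx=4.2,fy=4.2,interpolation=3)
b=cv2.resize(im[195:255,340:400],None,fx=5.25,fy=5.25,interpolation=3)[:315]
u,v=map(int,proj(s,ray(c,371,224,60)))
d=cv2.resize(s["img"][v-45:v+45,u-45:u+45],None,fx=3,fy=3,interpolation=3)
u2,v2=map(int,proj(s,ray(c,185,216,60)))
e=cv2.resize(s["img"][v2-45:v2+45,u2-60:u2+70],None,fx=3,fy=3,interpolation=3)
H=np.zeros((590,720,3),np.uint8)
for q,x,y in((a,0,0),(b,400,0),(d,0,317),(e,275,317)): H[y:y+q.shape[0],x:x+q.shape[1]]=q
cv2.imwrite("pics/crop1.png",H); print("scene crop origins",u-45,v-45,u2-60,v2-45)
P=pts(c)
def rect(m,lo,hi,box):
    z=P[...,2]; k=np.zeros(z.shape,bool); k[box[1]:box[3],box[0]:box[2]]=1
    k&=(z>lo)&(z<hi)&m
    xy=P[k][:,:2].astype(np.float32); r=cv2.minAreaRect(xy); print(k.sum(),np.round(xy.mean(0),1),r,"z",np.median(z[k])); return k
one=np.ones(P.shape[:2],bool)
rect(one,66,90,(145,180,260,255))     # cover
rect(one,95,125,(345,195,395,255))  # handle
rect(one,50,75,(345,195,395,255))  # fork
rect(one,3,14,(345,195,395,255))  # plate
rect(one,3,120,(145,180,260,255)) # jig whole
hsv=cv2.cvtColor(im,cv2.COLOR_BGR2HSV)
E
```

```text
scene crop origins 283 137 179 231
681 [573.3 142.5] ((573.600341796875, 137.79959106445312), (48.261878967285156, 83.59456634521484), 88.04654693603516) z 74.9078663856078
177 [ 540.7 -262.2] ((540.781982421875, -263.013671875), (23.888029098510742, 23.38828468322754), 86.6838150024414) z 107.84759278131946
289 [ 542.2 -259.3] ((541.2001342773438, -263.5435791015625), (40.16781234741211, 51.08024597167969), 88.19482421875) z 59.40211645688191
769 [ 547.2 -257.5] ((548.1886596679688, -268.1298828125), (125.27489471435547, 102.62602233886719), 0.748711884021759) z 6.611479483114863
3917 [569.7  90.5] ((572.6456298828125, 85.55563354492188), (238.7217559814453, 155.95870971679688), 88.84246826171875) z 24.24667671425027
```

View pics/crop1.png

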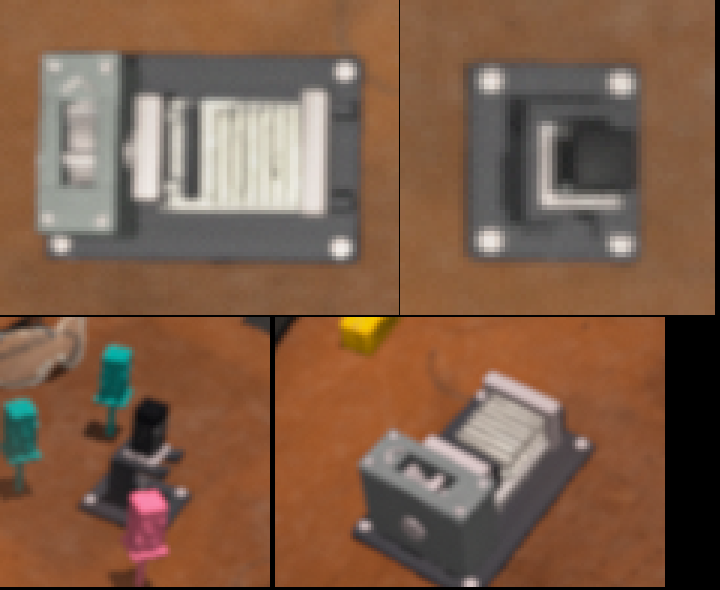

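The crop confirms the choice: black handle with a steel flange on the grey stand, at (375,225) in the top view. The jig's chevron, at the top view's upper slot end, points to +x world, so the jig's yaw is near 0. The stand's post is on the left (+y) and its prongs run to the right (-y). Next come accurate positions and the wheel's phase.

```bash
python3 - <<'E'
from h import *
c=cam("top"); im=c["img"]; P=pts(c); g=cv2.cvtColor(im,cv2.COLOR_BGR2GRAY)
def screws(box,z,th):
    x0,y0,x1,y1=box; m=(g[y0:y1,x0:x1]>th).astype(np.uint8)
    n,l,st,ce=cv2.connectedComponentsWithStats(m)
    for i in range(1,n):
        if 3<=st[i,4]<=40: print("  ",st[i,4],np.round(ce[i]+[x0,y0],1),np.round(ray(c,*(ce[i]+[x0,y0]),z)[:2],1))
print("stand");screws((345,200,400,260),8,150)
print("jig");screws((150,180,245,250),10,165)
print("cover screws z76");screws((156,188,182,240),76,165)
# slot: z lower than cover within cover
z=P[...,2]
print("slot depth u164..172"); 
for v in range(200,229): print(v,np.round(ray(c,168.6,v,70)[0],1),np.round(z[v,162:176]).tolist(),g[v,164:173].tolist())
for n,b,h in(("pink",(318,236,340,262),105),("t1",(343,162,368,190),105),("t2",(400,178,430,205),105),("bottle",(288,145,312,167),60)):
    k=z[b[1]:b[3],b[0]:b[2]]; q=P[b[1]:b[3],b[0]:b[2]][k>60]; print(n,len(q),np.round(np.mean(q,0)) if len(q) else 0)
# handle top
k=np.zeros(z.shape,bool);k[195:255,345:398]=1;k&=z>95
print("handle",np.round(np.mean(P[k],0),1), [np.round(np.percentile(P[k][:,i],(2,98)),1) for i in(0,1)])
# jaw and pad, sink rows: profile along u at v~216
print([ (u,int(g[216,u]),int(z[216,u]) if z[216,u]==z[216,u] else -1,round(ray(c,u,216,45)[1],1)) for u in range(176,236)])
E
```

```text
stand
   18 [356.7 209.9] [ 579.8 -239.2]
   15 [381.6 210.4] [ 577.7 -291.5]
   18 [356.8 240.5] [ 515.6 -237. ]
   13 [381.5 241.2] [ 513.1 -288.9]
jig
   11 [162.4 195.1] [619.4 167.3]
   14 [174.5 195.3] [618.5 142. ]
   15 [231.6 196.6] [613.2  22.7]
   14 [161.3 231.5] [543.2 169.8]
   17 [173.6 231.9] [541.8 144.3]
   10 [164.2 238. ] [529.5 163.8]
   18 [230.8 238.5] [525.5  25.7]
cover screws z76
   11 [162.4 195.1] [610.9 154. ]
   14 [174.5 195.3] [610.  130.2]
   5 [180.6 215.8] [569.2 118.4]
   14 [161.3 231.5] [539.2 156.3]
   17 [173.6 231.9] [537.9 132.3]
   10 [164.2 238. ] [526.3 150.7]
slot depth u164..172
200 601.6 [74.0, 78.0, 73.0, 76.0, 78.0, 74.0, 78.0, 77.0, 75.0, 77.0, 75.0, 76.0, 74.0, 76.0] [168, 183, 193, 190, 177, 172, 169, 165, 159]
201 599.6 [78.0, 75.0, 76.0, 79.0, 76.0, 76.0, 75.0, 78.0, 78.0, 75.0, 74.0, 77.0, 76.0, 77.0] [171, 184, 184, 174, 166, 162, 167, 166, 159]
202 597.6 [76.0, 78.0, 75.0, 75.0, 77.0, 75.0, 74.0, 75.0, 76.0, 77.0, 79.0, 75.0, 74.0, 71.0] [162, 170, 167, 165, 165, 165, 168, 163, 161]
203 595.7 [72.0, 73.0, 74.0, 77.0, 72.0, 76.
[... 5148 characters left out ...]
 (215, 201, 22, np.float64(54.3)), (216, 211, 28, np.float64(52.3)), (217, 212, 43, np.float64(50.2)), (218, 213, 24, np.float64(48.2)), (219, 228, 23, np.float64(46.2)), (220, 227, 40, np.float64(44.2)), (221, 205, 32, np.float64(42.2)), (222, 205, 53, np.float64(40.1)), (223, 218, 50, np.float64(38.1)), (224, 222, 51, np.float64(36.1)), (225, 226, 51, np.float64(34.1)), (226, 215, 54, np.float64(32.1)), (227, 161, 49, np.float64(30.0)), (228, 108, 25, np.float64(28.0)), (229, 90, 3, np.float64(26.0)), (230, 92, 6, np.float64(24.0)), (231, 92, 6, np.float64(22.0)), (232, 94, 7, np.float64(19.9)), (233, 91, 7, np.float64(17.9)), (234, 90, 6, np.float64(15.9)), (235, 88, 3, np.float64(13.9))]
```

Measured (world, mm): slot centre ≈ (574.5, 143.2), tool ≈ (540.8, -263), and jig and stand both at yaw ≈ -0.034. One tooth is 7.5 mm on the -x side of the slot centre and the next at +16 mm. The pad needs about 7 mm to reach clamping. I turn the gripper so it closes along the jig's x, then go over the tool.

Request:
arm_command --pt "0.1 0 0 0 0.173" --pt "0.1 0 0 0 0.173" --pt "0.1 0 0 0 0.173" --pt "0.1 0 0 0 0.173" --pt "0.1 0 0 0 0.173" --pt "0.1 0 0 0 0.173" --pt "0.1 0 0 0 0.173" --pt "0.1 -0.054 0.025 0 0" --pt "0.1 -0.054 0.025 0 0" --pt "0.1 -0.054 0.025 0 0" --pt "0.1 -0.054 0.025 0 0" --pt "0.1 -0.054 0.025 0 0" --pt "0.1 -0.054 0.025 0 0" --pt "0.1 -0.054 0.025 0 0" --pt "0.1 -0.054 0.025 0 0" --pt "0.1 -0.054 0.025 0 0" --pt "0.1 -0.054 0.025 0 0" --pt "0.1 -0.054 0.025 0 0" --pt "0.1 -0.054 0.025 0 0" --pt "0.1 -0.054 0.025 0 0" --newtons 25

```text
clock: 2.75
eef_pos: [512.2, -207.3, 205.4]
eef_rot: [3.141, -0.0, 1.536]
wrist_force: [-0.3, 0.7, 0.6]
finger_gap: 52.1
finger_force: 0.0
```

Request:
arm_command --pt "0.1 -0.028 0.015 0 0" --pt "0.1 -0.027 0.015 0 0" --pt "0.1 0 0 0 0" --pt "0.1 0 0 0.04 0" --pt "0.1 0 0 0.04 0" --pt "0.1 0 0 0.03 0" --pt "0.1 0 0 0.02 0" --pt "0.1 0 0 0 0"

```text
clock: 3.75
eef_pos: [539.0, -260.1, 74.4]
eef_rot: [-3.139, -0.001, 1.536]
wrist_force: [0.8, 0.7, 0.7]
finger_gap: 51.7
finger_force: 0.0
```

Request:
arm_command --pt "0.1 -0.003 0.002 0 0" --pt "-0.2 0 0 0 0" --pt "-0.6 0 0 0 0" --pt "-0.7 0 0 0 0" --pt "-0.7 0 0 0 0" --pt "-0.7 0 0 0 0" --pt "-0.7 0 0 0 0" --newtons 30

```text
clock: 4.62
eef_pos: [541.8, -264.4, 75.7]
eef_rot: [3.141, 0.0, 1.536]
wrist_force: [-2.1, 0.2, 4.9]
finger_gap: 23.1
finger_force: 30.0
```

Request:
arm_command --pt "-0.7 0 0 -0.02 0" --pt "-0.7 0 0 -0.04 0" --pt "-0.7 0 0 -0.05 0" --pt "-0.7 0 0 0 0" --pt "-0.7 0 0 0 0"

```text
clock: 5.25
eef_pos: [541.4, -264.1, 184.3]
eef_rot: [-3.14, -0.001, 1.536]
wrist_force: [-0.3, 0.6, -0.9]
finger_gap: 23.6
finger_force: 30.0
```

```bash
python3 - <<'E'
from h import *
s=manip.read_state(); print(s["eef_pos"],s["wrist_force"],s["finger_gap"])
c=cam("scene"); u,v=map(int,proj(c,s["eef_pos"]-[0,0,20])); print(u,v)
cv2.imwrite("pics/lift.png",cv2.resize(c["img"][v-60:v+70,u-70:u+70],None,fx=4,fy=4,interpolation=3))
print([np.round(np.array(proj(c,s["eef_pos"]+[0,0,d]))-[u-70,v-60],1)*4 for d in(0,-22,-56)])
E
```

```text
[ 541.38099402 -264.12960637  184.27840565] [-0.2832125   0.55707984 -0.85243498] 23.56761217883551
334 146
[array([287.2, 214.8]), array([283.6, 246.4]), array([278.4, 293.6])]
```

View pics/lift.png

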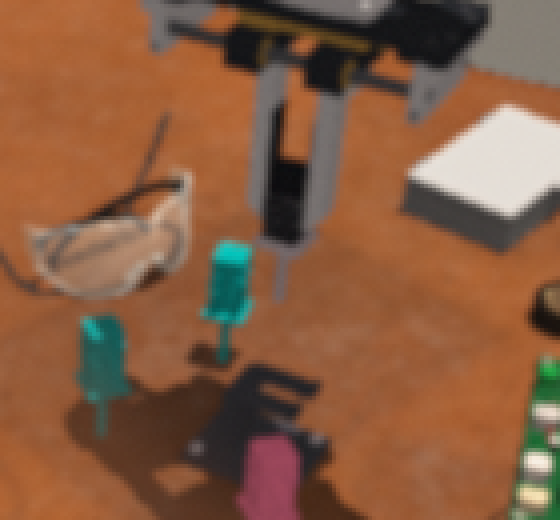

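The lift picture shows the tool held upright with the rod tip at (280,297), within 1 px of the prediction. The fork is empty at (280,390). Now on to the slot.

Request:
arm_command --pt "-0.7 0.03 0.002 0 0" --pt "-0.7 0.053 0.003 0 0" --pt "-0.7 0.055 0.003 0 0" --pt "-0.7 0.055 0.003 0 0" --pt "-0.7 0.055 0.003 0 0" --pt "-0.7 0.055 0.003 0 0" --pt "-0.7 0.055 0.003 0 0" --pt "-0.7 0.05 0.003 0.0 0" --pt "-0.7 0 0 0.02 0" --pt "-0.7 0 0 0.02 0" --pt "-0.7 0 0 0 0" --pt "-0.7 0 0 0 0"

```text
clock: 6.8
eef_pos: [579.1, 142.5, 145.6]
eef_rot: [-3.141, 0.0, 1.536]
wrist_force: [0.3, 0.2, -0.7]
finger_gap: 23.4
finger_force: 30.0
```

```bash
cat > look.py <<'E'
from h import *
import sys
s=manip.read_state(); print(s["clock"],s["eef_pos"],s["eef_rot"],s["wrist_force"])
c=cam("scene"); u,v=map(int,proj(c,[575,143,76])); u0,v0=u-40,v-35
f=7; I=cv2.resize(c["img"][v0:v0+75,u0:u0+90],None,fx=f,fy=f,interpolation=3)
T=s["eef_pos"]
q=[np.round((np.array(proj(c,p))-[u0,v0]+.5)*f) for p in (T-[0,0,57],T-[0,0,15],[574.5,143.2,76],[594.5,142.5,76],[554.5,143.9,76])]
print("tip,flange,slot,+x end,-x end",[a.tolist() for a in q])
cv2.imwrite(sys.argv[1],I)
E
python3 look.py pics/slot1.png
```

```text
6.8 [579.06881023 142.49384318 145.59128775] [-3.14138106e+00  3.10914043e-05  1.53558425e+00] [ 0.29643545  0.19304686 -0.70193369]
tip,flange,slot,+x end,-x end [[270.0, 214.0], [256.0, 113.0], [287.0, 252.0], [229.0, 221.0], [345.0, 283.0]]
```

View pics/slot1.png

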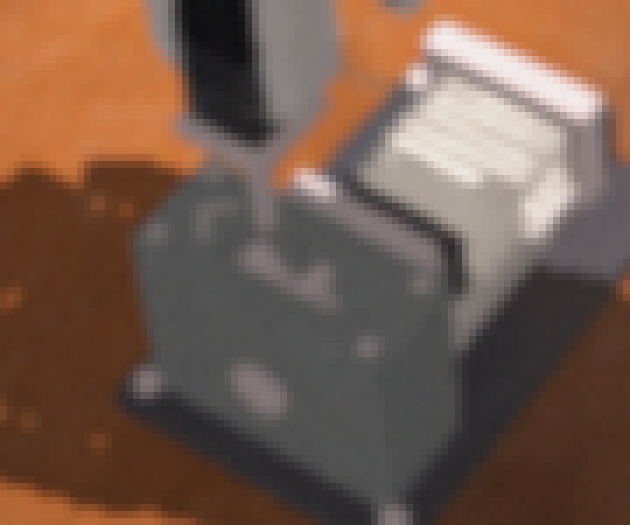

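The picture shows the rod in front of the cover with its tip near (262,230), about 2 px from the prediction. The chevron is at (210,215) and the cover screws at (155,232), (420,280) and (368,345). I check the rod against the cover with the depth map of that same camera.

```bash
python3 - <<'E'
from h import *
T=manip.read_state()["eef_pos"]; c=cam("scene"); P=pts(c); d=P-T
ok=np.hypot(d[...,0],d[...,1])<12
for lo,hi in((-56,-40),(-40,-26),(-24,-16)):
    k=(d[...,2]>lo)&(d[...,2]<hi)&(np.hypot(d[...,0],d[...,1])<(12 if hi<-25 else 30)); print(lo,k.sum(),np.round(d[k].mean(0),1), np.round(d[k].std(0),1))
k=ok&(d[...,2]<-40); v,u=np.nonzero(k); print(sorted(zip(v.tolist(),u.tolist(),np.round(d[k][:,2]).tolist()))[-30:])
# cover
z=P[...,2]; k=(z>72)&(z<80)&(np.abs(P[...,0]-574)<50)&(np.abs(P[...,1]-143)<30)
print(k.sum(),cv2.minAreaRect(P[k][:,:2].astype(np.float32)),np.median(z[k]),[np.round(np.percentile(P[k][:,i],(1,5,95,99)),1) for i in(0,1)])
# view direction
w=T-c["eye"]; print(w/np.linalg.norm(w))
# pad-top colour rays: rod center line by image: edges per row
g=cv2.cvtColor(c["img"],cv2.COLOR_BGR2GRAY); u,v=map(int,proj(c,T-[0,0,57]))
for r in range(v-13,v+6): print(r,u,np.round(proj(c,T-[0,0,57])), g[r,u-8:u+9].tolist())
E
```

```text
-56 21 [ -3.    4.  -47.6] [1.7 1.6 4.5]
-40 5 [ -3.1   4.7 -37.2] [1.5 1.2 1.4]
-24 3 [ -4.9  16.3 -16.6] [7.1 0.1 0.4]
[(283, 226, -84.0), (283, 227, -85.0), (283, 230, -90.0), (283, 231, -90.0), (283, 232, -90.0), (284, 223, -72.0), (284, 224, -85.0), (284, 225, -85.0), (284, 226, -85.0), (284, 227, -89.0), (284, 228, -89.0), (284, 230, -95.0), (284, 231, -94.0), (284, 232, -92.0), (285, 224, -72.0), (285, 225, -71.0), (285, 226, -87.0), (285, 227, -88.0), (285, 228, -90.0), (285, 229, -93.0), (285, 230, -100.0), (285, 231, -97.0), (285, 232, -95.0), (286, 227, -89.0), (286, 228, -88.0), (286, 229, -89.0), (286, 230, -89.0), (286, 231, -91.0), (287, 229, -90.0), (287, 230, -87.0)]
535 ((570.4168090820312, 145.25657653808594), (37.47373962402344, 84.42056274414062), 86.84159851074219) 75.30035625438074 [array([529.3, 531.8, 609.1, 612.2]), array([126.7, 128.9, 162.6, 163.8])]
[ 0.44869909 -0.50267343 -0.73891038]
262 226 [226. 276.] [34, 30, 28, 31, 35, 42, 48, 65, 94, 114, 118, 122, 123, 122, 122, 123, 122]
263 226 [226. 276.] [58, 44, 34, 31, 31, 36, 43, 55, 74, 93, 104, 114, 121
[... 998 characters left out ...]
, 114, 108, 109, 114, 124, 142, 164, 184, 191]
274 226 [226. 276.] [92, 93, 94, 92, 90, 99, 113, 118, 111, 101, 94, 97, 104, 115, 125, 141, 151]
275 226 [226. 276.] [100, 100, 101, 95, 90, 95, 109, 117, 113, 99, 87, 84, 89, 96, 105, 114, 120]
276 226 [226. 276.] [100, 96, 95, 91, 86, 93, 106, 118, 115, 100, 87, 80, 82, 84, 90, 97, 105]
277 226 [226. 276.] [92, 87, 86, 83, 83, 87, 103, 114, 111, 100, 87, 82, 81, 81, 82, 85, 91]
278 226 [226. 276.] [91, 82, 83, 81, 79, 84, 94, 104, 103, 92, 85, 82, 82, 81, 81, 82, 82]
279 226 [226. 276.] [89, 83, 80, 79, 80, 83, 89, 93, 91, 86, 82, 81, 81, 81, 82, 82, 82]
280 226 [226. 276.] [86, 80, 79, 81, 82, 89, 97, 101, 94, 86, 82, 82, 79, 80, 81, 82, 82]
```

Rod and cover agree in both views to about 1 mm: the rod is 4.5 mm on the +x side of the slot centre, between the two teeth. Going in.

Request:
arm_command --pt "-0.7 0 0 0.01 0" --pt "-0.7 0 0 0.008 0" --pt "-0.7 0 0 0.005 0" --pt "-0.7 0 0 0.004 0" --pt "-0.7 0 0 0 0" --pt "-0.7 0 0 0 0"

```text
clock: 7.65
eef_pos: [579.1, 142.6, 118.7]
eef_rot: [3.141, -0.0, 1.536]
wrist_force: [-0.1, -0.6, -0.6]
finger_gap: 24.1
finger_force: 30.0
```

Request:
arm_command --pt "-0.7 0 0.003 0 0" --pt "-0.7 0 0.003 0 0" --pt "-0.7 0 0.003 0 0" --pt "-0.7 0 0.002 0 0" --pt "-0.7 0 0 0 0"

```text
clock: 8.28
eef_pos: [589.8, 142.2, 118.4]
eef_rot: [-3.141, 0.0, 1.536]
wrist_force: [-4.6, -0.2, 0.2]
finger_gap: 23.6
finger_force: 30.0
```

Request:
arm_command --pt "-0.7 0 -0.002 0 0" --pt "-0.7 0 0 -0.009 0" --pt "-0.7 0 0 -0.009 0" --pt "-0.7 0 -0.012 0 0" --pt "-0.7 0 -0.012 0 0" --pt "-0.7 0 0 0 0" --pt "-0.7 0 0 0.009 0" --pt "-0.7 0 0 0.009 0" --pt "-0.7 0 0 0 0"

```text
clock: 9.4
eef_pos: [563.6, 143.0, 117.1]
eef_rot: [-3.14, 0.0, 1.536]
wrist_force: [1.2, -0.6, -0.9]
finger_gap: 23.8
finger_force: 30.0
```

Request:
arm_command --pt "-0.7 0 0.004 0 0" --pt "-0.7 0 0.004 0 0" --pt "-0.7 0 0.004 0 0" --pt "-0.7 0 0.004 0 0" --pt "-0.7 0 0.004 0 0" --pt "-0.7 0 0.004 0 0" --pt "-0.7 0 0.002 0 0" --pt "-0.7 0 0 0 0"

```text
clock: 10.4
eef_pos: [589.8, 142.2, 118.5]
eef_rot: [-3.141, 0.0, 1.536]
wrist_force: [-4.9, 0.9, 1.5]
finger_gap: 23.7
finger_force: 30.0
```

```bash
python3 look.py pics/slot2.png
```

```text
10.4 [589.83429861 142.21507715 118.50795821] [-3.14080154e+00  5.49318371e-05  1.53578909e+00] [-4.85560165  0.91213174  1.51418285]
tip,flange,slot,+x end,-x end [[248.0, 260.0], [234.0, 163.0], [287.0, 252.0], [229.0, 221.0], [345.0, 283.0]]
```

View pics/slot2.png

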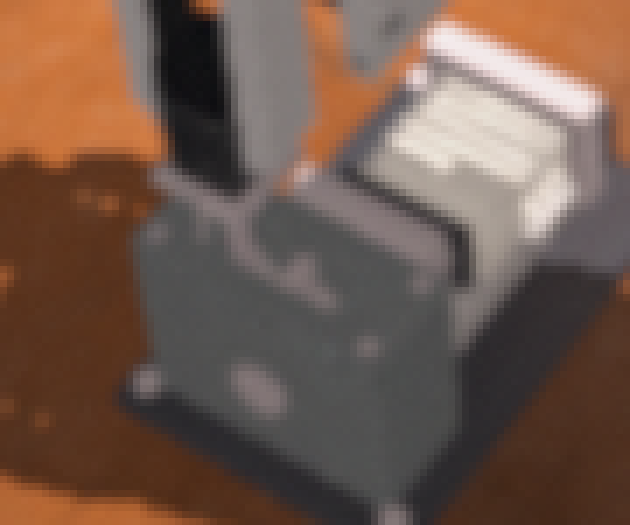

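The picture shows the rod in the slot at (240,235), the next tooth up at (300,262) and the jaw moved away from the housing. The wheel turns. Next tooth.

Request:
arm_command --pt "-0.7 0 -0.002 0 0" --pt "-0.7 0 0 -0.009 0" --pt "-0.7 0 0 -0.009 0" --pt "-0.7 0 -0.012 0 0" --pt "-0.7 0 -0.012 0 0" --pt "-0.7 0 0 0 0" --pt "-0.7 0 0 0.009 0" --pt "-0.7 0 0 0.009 0" --pt "-0.7 0 0 0 0" --pt "-0.7 0 0.004 0 0" --pt "-0.7 0 0.004 0 0" --pt "-0.7 0 0.004 0 0" --pt "-0.7 0 0.004 0 0" --pt "-0.7 0 0.004 0 0" --pt "-0.7 0 0.004 0 0" --pt "-0.7 0 0.002 0 0" --pt "-0.7 0 0 0 0"

```text
clock: 12.58
eef_pos: [589.8, 142.2, 118.5]
eef_rot: [-3.141, 0.0, 1.536]
wrist_force: [-5.0, 0.1, 0.4]
finger_gap: 23.9
finger_force: 30.0
```

```bash
cat > gap.py <<'E'
from h import *
# shift of jaw/pad/sink along jig y, from scene depth: pad & jaw front edges near jig x=-15 (free of the gripper)
c=cam("top"); g=cv2.cvtColor(c["img"],cv2.COLOR_BGR2GRAY)
u,v=map(int,proj(c,[560,100,48])); print(u,v)
for vv in (216,221,225): print(vv,g[vv,178:208].tolist())
c=cam("scene"); P=pts(c); e=np.array([.034,1.]); 
q=(P[...,:2]-[574.5,143.2])
x=q@[1,-.034]; y=q@[.034,1]; z=P[...,2]
for n,lo,hi,zl,zh in(("jaw top z",-80,-12,55,66),("pad top",-80,-20,46,52)):
    k=(abs(x)<22)&(y>lo)&(y<hi)&(z>zl)&(z<zh); print(n,k.sum(),np.round(np.percentile(y[k],(5,25,50,75,95)),1) if k.any() else 0)
E
python3 gap.py
```

```text
192 221
216 [75, 85, 105, 115, 116, 117, 119, 117, 120, 123, 123, 123, 120, 107, 98, 100, 115, 113, 91, 63, 55, 80, 112, 128, 136, 139, 134, 136, 159, 187]
221 [74, 72, 73, 73, 68, 60, 71, 97, 117, 124, 126, 126, 121, 105, 98, 104, 116, 115, 92, 64, 58, 82, 115, 129, 140, 141, 133, 134, 137, 135]
225 [72, 75, 71, 70, 67, 63, 75, 106, 121, 126, 126, 124, 117, 104, 104, 112, 118, 109, 87, 61, 54, 82, 115, 131, 140, 138, 133, 135, 136, 131]
jaw top z 129 [-39.8 -36.3 -32.4 -29.8 -28.5]
pad top 38 [-54.7 -53.5 -52.5 -51.1 -49.4]
```

```bash
cat > cmp.py <<'E'
from h import *
a=cv2.imread("pics/top0.png",0).astype(float); b=cv2.cvtColor(cam("top")["img"],cv2.COLOR_BGR2GRAY).astype(float)
for n,i in(("before",a),("now",b)):
    p=i[220:229,180:208].mean(0); print(n,np.round(p).astype(int).tolist())
E
python3 cmp.py
```

```text
before [75, 119, 174, 199, 206, 211, 207, 171, 125, 126, 165, 196, 192, 157, 119, 98, 101, 154, 206, 221, 211, 198, 218, 222, 205, 209, 215, 197]
now [73, 72, 68, 61, 70, 92, 110, 116, 120, 121, 115, 105, 102, 109, 117, 114, 95, 72, 65, 88, 116, 130, 139, 140, 134, 134, 135, 132]
```

Request:
arm_command --pt "-0.7 0 -0.002 0 0" --pt "-0.7 0 0 -0.012 0" --pt "-0.7 0 0 -0.03 0" --pt "-0.7 0.06 0 -0.02 0" --pt "-0.7 0.06 0 0 0" --pt "-0.7 0 0 0 0" --pt "-0.7 0 0 0 0"

```text
clock: 13.6
eef_pos: [592.3, 261.3, 180.6]
eef_rot: [3.141, 0.0, 1.536]
wrist_force: [-0.3, -0.5, -1.1]
finger_gap: 23.7
finger_force: 30.0
```

```bash
python3 cmp.py; python3 - <<'E'
from h import *
a=cv2.imread("pics/top0.png"); b=cam("top")["img"]
I=np.vstack([cv2.resize(i[190:245,155:240],None,fx=5,fy=5,interpolation=3) for i in(a,b)])
cv2.imwrite("pics/ab.png",I)
E
```

```text
before [75, 119, 174, 199, 206, 211, 207, 171, 125, 126, 165, 196, 192, 157, 119, 98, 101, 154, 206, 221, 211, 198, 218, 222, 205, 209, 215, 197]
now [73, 74, 79, 95, 125, 173, 208, 216, 222, 223, 208, 159, 133, 173, 219, 221, 185, 139, 122, 155, 197, 211, 230, 233, 218, 220, 228, 215]
```

View pics/ab.png

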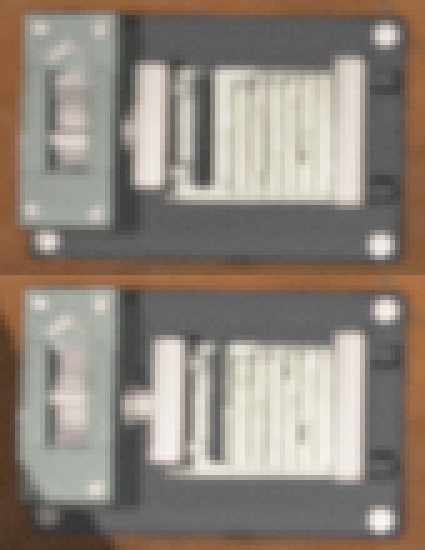

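The before (top) and now (bottom) panels show that the jaw moved about 6.7 mm, as expected for 2.2 teeth. The pad's dark strip, now at (218,405), lies against the heat sink's edge at (228,405), and the jaw-pad gap has shrunk by 1.6 mm at most. One more tooth should give about 3-4 mm of compression.

Request:
arm_command --pt "-0.7 -0.06 -0.012 0 0" --pt "-0.7 -0.06 -0.012 0 0" --pt "-0.7 0 0 0.03 0" --pt "-0.7 0 0 0.014 0" --pt "-0.7 0 0 0 0" --pt "-0.7 0 0 0.009 0" --pt "-0.7 0 0 0.009 0" --pt "-0.7 0 0 0 0"

```text
clock: 14.7
eef_pos: [563.6, 142.5, 117.4]
eef_rot: [-3.14, 0.0, 1.536]
wrist_force: [0.3, 0.1, -0.5]
finger_gap: 23.7
finger_force: 30.0
```

Request:
arm_command --pt "-0.7 0 0.004 0 0" --pt "-0.7 0 0.004 0 0" --pt "-0.7 0 0.004 0 0" --pt "-0.7 0 0.004 0 0" --pt "-0.7 0 0.004 0 0" --pt "-0.7 0 0.004 0 0" --pt "-0.7 0 0.002 0 0" --pt "-0.7 0 0 0 0" --pt "-0.7 0 0 0 0" --pt "-0.7 0 -0.002 0 0" --pt "-0.7 0 0 -0.012 0" --pt "-0.7 0 0 -0.03 0" --pt "-0.7 0.06 0 -0.02 0" --pt "-0.7 0.06 0 0 0" --pt "-0.7 0 0 0 0" --pt "-0.7 0 0 0 0"

```text
clock: 16.7
eef_pos: [592.3, 260.6, 180.4]
eef_rot: [3.141, 0.0, 1.536]
wrist_force: [1.0, -0.3, -0.9]
finger_gap: 24.0
finger_force: 30.0
```

```bash
python3 cmp.py; python3 - <<'E'
from h import *
a=cv2.imread("pics/top0.png"); b=cam("top")["img"]
I=np.vstack([cv2.resize(i[190:245,155:240],None,fx=5,fy=5,interpolation=3) for i in(a,b)])
cv2.imwrite("pics/ab2.png",I)
E
```

```text
before [75, 119, 174, 199, 206, 211, 207, 171, 125, 126, 165, 196, 192, 157, 119, 98, 101, 154, 206, 221, 211, 198, 218, 222, 205, 209, 215, 197]
now [75, 73, 79, 93, 100, 107, 146, 203, 224, 229, 228, 223, 189, 144, 151, 170, 162, 137, 123, 156, 197, 212, 230, 233, 218, 221, 227, 214]
```

View pics/ab2.png

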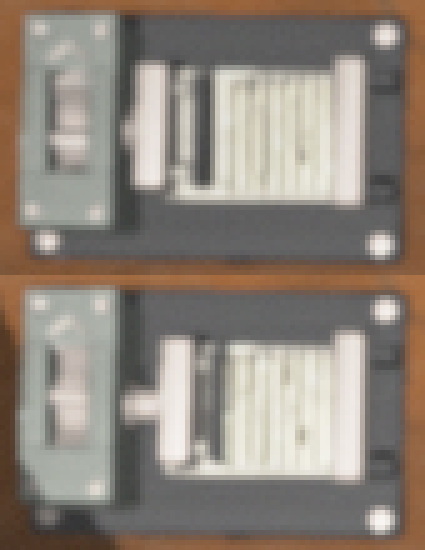

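The picture shows the pad strip unmoved at (218,405) while the jaw advanced by about 3 mm. The gap is down by roughly 3.7 mm, so the pad is pressed about half in. Now I carry the tool back to the stand.

Request:
arm_command --pt "-0.7 -0.03 -0.002 -0.005 0" --pt "-0.7 -0.053 -0.003 0 0" --pt "-0.7 -0.055 -0.003 0 0" --pt "-0.7 -0.055 -0.003 0 0" --pt "-0.7 -0.055 -0.003 0 0" --pt "-0.7 -0.055 -0.004 0 0" --pt "-0.7 -0.055 -0.004 0 0" --pt "-0.7 -0.055 -0.004 0 0" --pt "-0.7 -0.055 -0.003 0 0" --pt "-0.7 -0.04 -0.003 0 0" --pt "-0.7 -0.02 0 0 0" --pt "-0.7 0 0 0 0" --pt "-0.7 0 0 0 0" --pt "-0.7 0 0 0 0"

```text
clock: 18.55
eef_pos: [542.0, -264.6, 185.1]
eef_rot: [3.141, -0.0, 1.537]
wrist_force: [0.4, 0.6, -1.0]
finger_gap: 23.7
finger_force: 30.0
```

```bash
python3 - <<'E'
from h import *
s=manip.read_state(); T=s["eef_pos"]; print(T,s["eef_rot"])
c=cam("scene"); u,v=map(int,proj(c,T-[0,0,60])); 
cv2.imwrite("pics/back.png",cv2.resize(c["img"][v-45:v+55,u-50:u+50],None,fx=5,fy=5,interpolation=3))
print([((np.array(proj(c,p))-[u-50,v-45]+.5)*5).round().tolist() for p in(T-[0,0,57],[T[0],T[1],60])])
E
```

```text
[ 541.99413211 -264.57770778  185.13082533] [ 3.14147820e+00 -3.22886705e-05  1.53721530e+00]
[[254.0, 224.0], [242.0, 334.0]]
```

View pics/back.png

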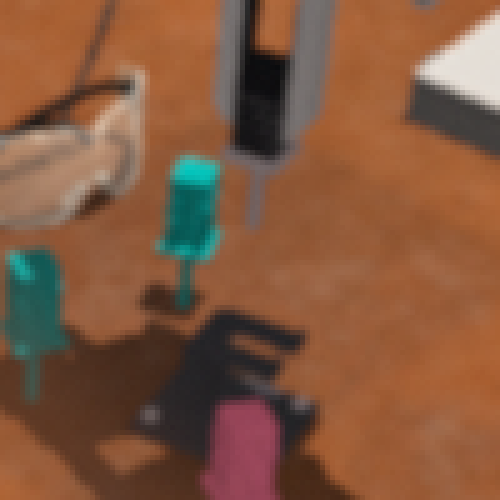

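The picture shows the tool still upright, tip at (255,228), above the empty fork (notch around (250,348)). The pose matches the pick pose within 0.5 mm, so I let it down along the same line.

Request:
arm_command --pt "-0.7 0 0 0.03 0" --pt "-0.7 0 0 0.03 0" --pt "-0.7 0 0 0.02 0" --pt "-0.7 0 0 0.015 0" --pt "-0.7 0 0 0.007 0" --pt "-0.7 0 0 0.005 0" --pt "-0.7 0 0 0.002 0" --pt "-0.7 0 0 0 0" --pt "-0.7 0 0 0 0"

```text
clock: 19.73
eef_pos: [541.8, -265.9, 76.4]
eef_rot: [3.141, 0.0, 1.536]
wrist_force: [-0.9, 0.6, -0.6]
finger_gap: 23.8
finger_force: 30.0
```

Request:
arm_command --pt "-0.7 0 0 0.001 0" --pt "-0.7 0 0 0 0"

```text
clock: 19.98
eef_pos: [541.9, -265.9, 75.7]
eef_rot: [3.141, 0.0, 1.536]
wrist_force: [-1.4, 1.7, 5.6]
finger_gap: 24.1
finger_force: 30.0
```

Seated: 5.6 N upward at the same height as at the pick. I open the fingers and rise.

Request:
arm_command --pt "-0.3 0 0 0 0" --pt "0.1 0 0 0 0" --pt "0.1 0 0 0 0" --pt "0.1 0 0 0 0" --pt "0.1 0 0 -0.02 0" --pt "0.1 0 0 -0.04 0" --pt "0.1 0 0 -0.05 0" --pt "0.1 0.05 0 -0.02 0" --pt "0.1 0.06 0 0 0" --pt "0.1 0.06 0 0 0" --pt "0.1 0.06 0 0 0" --pt "0.1 0 0 0 0" --pt "0.1 0 0 0 0"

```text
clock: 21.6
eef_pos: [549.8, -36.2, 205.0]
eef_rot: [3.142, 0.0, 1.536]
wrist_force: [0.2, -0.7, 0.5]
finger_gap: 51.8
finger_force: 0.0
```

```bash
python3 cmp.py; python3 - <<'E'
from h import *
print(manip.read_state()["eef_pos"],manip.read_state()["wrist_force"])
a=cam("scene"); u,v=map(int,proj(a,[541,-263,80]))
t=cam("top")["img"]; I=np.hstack([cv2.resize(a["img"][v-30:v+30,u-30:u+30],(380,380),interpolation=3),cv2.resize(t[195:255,340:400],(380,380),interpolation=3)])
cv2.imwrite("pics/end.png",I)
E
```

```text
before [75, 119, 174, 199, 206, 211, 207, 171, 125, 126, 165, 196, 192, 157, 119, 98, 101, 154, 206, 221, 211, 198, 218, 222, 205, 209, 215, 197]
now [71, 71, 76, 88, 96, 104, 141, 195, 219, 223, 223, 217, 182, 137, 145, 164, 156, 132, 109, 97, 101, 108, 110, 110, 110, 110, 111, 110]
[549.74128394 -36.79756515 204.94960863] [ 0.00984018 -1.03511637  0.60996803]
```

View pics/end.png

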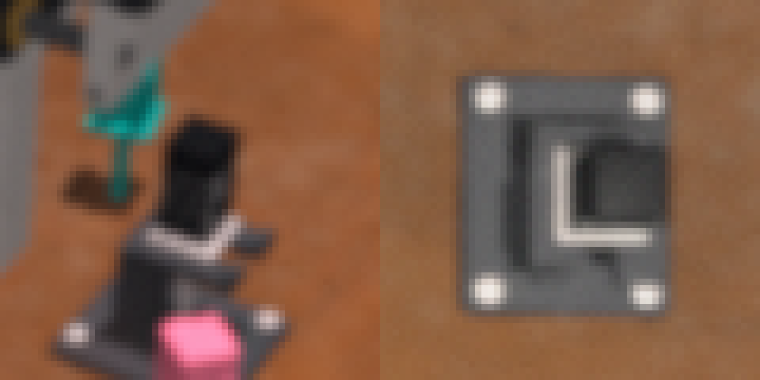

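The picture shows the tool upright in the fork, with its flange at (195,235) in the left view and its handle at (625,180) in the right one, as at the start. The jaw is unchanged too. I hand the job in.

```bash
python3 -c "
from cell import ticket
print(ticket.sign_off())"
```

```text
the job is handed in; nothing more can be done
None
```

The job is handed in at about 22 s: the camera shows the heat sink clamped with the pad pressed in about 3–4.5 mm of 8 and the tool hanging upright in its stand; sign-off returned no verdict.

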